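# Lower loaded specimens in the fossil scanner

## Robot

A 6-joint arm with a two-finger parallel gripper is mounted at the origin on the work surface; the furniture and walls round the work are solid. World frame = base frame: x ahead of the robot, y to its left, z up, the work surface at z = 0. Lengths are in m, angles in rad, forces in N, time in s.
With the tool pointing down it reaches from about 0.225 to 0.875 m from the base axis. Payload 3.4 kg.
Tool frame: the origin (TCP) lies at the centre of the arm's flange, where the gripper is bolted on; the fingertips stand 173 mm ahead of it and the grasp point (between the pads) lies 155 mm ahead of it; z points along the fingers, y is the line along which they close (so a half turn about z gives the same grasp; the last joint's range is limited). The gripper opens to 85 mm and grips with 20 to 120 N. Pads are 22 mm wide; open, the fingers measure 114 mm over their backs; the gripper's body (76 mm by 85 mm) begins 54 mm behind the grasp point. The pads swing forward as they close: fully open they stand 13 mm farther back than shut.
Start: joints at [0.988, 0.276, 1.505, -0, 1.361, -0.121], TCP at [0.256, 0.515, 0.405] pointing down, gripper open.
Joint ranges: [-2.89, 2.89], [-0.75, 2.08], [0.22, 2.7], [-1.18, 4.32], [0.11, 2.71], [-2.7, 2.7]. Speed limits (rad/s): [2.57, 2.57, 3.14, 3.14, 3.14, 3.14].

## Interface

Orientations are given as a rotation vector (axis times angle).
In Python, from workcell import bot gives the robot as it stands.
- The arm moves only by the shell command python3 -m creep 'ROWS'. ROWS is JSON, a list of rows, each an object with "jaw": the gripper command: -1 is shut, 1 is fully open, values between are in proportion; "xyz": the shift along the tool's x, y, z in units of 60 mm (1.0 is 60 mm), a list of three; "rotation": the turn, a rotation vector about the tool's x, y, z in rad, a list of three. In form: [{"jaw": jaw, "xyz": [dx, dy, dz], "rotation": [wx, wy, wz]}, ...]. A call has 1 to 10 rows; each row is the pose to reach, as a shift and turn from the pose commanded when the call began, along the tool's axes at that moment; what a row does not reach only later rows make up. A row lasts 1/8 s, in which the tool goes at most 62.5 mm and 10.7 degrees, less where a joint would pass 70% of its speed; a pose out of reach is approached as far as the arm can. A call with a gripper value outside its range is refused whole. The fingers move at their own pace and stop on an object; the grip force is fixed at half the most. Time passes only in rows, so rows that repeat a pose let the fingers close. It gives the time, the measured TCP pose, the force, the opening and the grip force at its end, in the units of the state.
- bot.state(): the state, without advancing time (a new reading comes with each control period).
- bot.grab_frame(name): name is "scene" or "top" or "wrist"; returns a dict with "frame" (480x640x3 uint8, red, green, blue), "z_map" (480x640 float32, m along the optical axis (not along the pixel's ray), 0 where there is no reading), "camera_matrix" (3x3 intrinsics, pixels), "R" (3x3) and "t" (3): a world point X has camera coordinates R X + t. Camera axes: x right, y down, z forward; pixel columns grow to the right and rows downward; lengths in m; the calibration is good to about 2 mm. A picture is of the moment at which its call begins.
- bot.job_done(): hands the job in; it is judged then, once.
The state is a dict: "time_s": time; "joints": joint angles; "joint_vel": joint speeds; "tau": joint torques, N m; "tcp_pos": TCP position; "ee_rot": TCP orientation; "force": force on the tool from outside, world axes, zero at the start; "torque": the same for the moment, N m; "width": opening from 0.0 (shut) to 1.0 (fully open); "gripper_force": force on a finger pad.
Only numpy, scipy, OpenCV 4.12 (cv2) and the standard library are available. Lean on these libraries where they do the work, as an engineer would, in place of code of your own. Each camera call takes 0.05 s, during which the arm holds its last target. There are 200 camera calls.

## Task

Lay every loose fossil piece that lies directly on the desk (not those in trays) flat and side by side, the same way up, on the raised stage of the specimen scanner. Then pick up the release rod and flick it up under the scanner's pawl until the pawl is thrown right over and stays back, so that the stage sinks to the bottom; move the pawl only with the rod. With the stage down, turn the key on the control box clockwise to its stop and let it spring back, and finish with the rod lying on the desk beside the scanner, the mug and the glue bottle left where they are.

Things in the scene. Friction and masses are not known exactly. Their poses are not given: they have to be found in the camera images.
- scanner: Specimen scanner, fixed to the desk: a dark base plate (130 x 365 mm, 12 mm thick), the lift stage over it, a grey tower at its right with a toothed ratchet wheel on its front. Origin on the desk under the middle of the stage; x points to its back (away from the robot), y to its left, z up. Nothing is above the stage, nothing in front of wheel and pawl.
- stage_top (a point): Centre of the stage's upper surface (axes as the scanner's). The stage is a flat aluminium tray, inside 160 (x) by 240 mm (y), with a rim 5 mm thick standing 6 mm above the surface. Raised, the surface is 120 mm above the desk; at the bottom 55 mm. With the pawl off the wheel it sinks by its own damped weight in 2 to 4 s.
- stage (a joint): Travel of the stage downward, m: 0 raised (held by the pawl), 0.065 at the bottom. It is geared to the ratchet wheel.
- pawl_bar: Steel bar of the ratchet pawl, 12 mm wide (x), 8 mm high, ending 95 mm from the pivot. Origin on the pivot axis, at (-30, -245, 140) mm in the scanner's frame; y runs along the bar to its free end, x is the pivot axis (the scanner's x). At rest it is level, points to the scanner's left over the wheel, its underside 136 mm above the desk; the nose under it sits between the teeth.
- pawl_end (a point): Free end of the pawl bar, 95 mm from the pivot.
- pawl (a joint): Angle of the pawl, rad: 0 level with its nose in the wheel; grows as the free end swings up and over to the scanner's right; upright at 1.57, stop at 2.4. It turns freely: let go before about 1.6 it falls back and catches, beyond that it falls over and stays at 2.4. Lifting it takes about 2 N at the overhang.
- wheel_mid (a point): Middle of the ratchet wheel (radius 32 mm, 10 mm thick, axis along the scanner's x), at (-30, -205, 100) mm in the scanner's frame. The tower behind it fills x -5 to 50, y -255 to -180, z 0 to 132 mm there (pawl bracket to 146 mm).
- pawl_lift (a point): Underside of the pawl bar 80 mm from the pivot. From 60 to 95 mm out the bar overhangs with nothing under it: a rod held level and pointing to the scanner's back goes under it there, crossing it.
- control_box: Grey control box fixed to the desk in front of the scanner, 90 x 80 mm, 40 mm high, with the key on top at its middle. Origin on the desk under its middle, z up.
- key_grip (a point): Middle of the key's black bar grip (36 mm long along its x, 11 mm thick along its y, 26 mm high), on the vertical turning axis, 66 mm above the desk; the bar spans 51 to 77 mm above the desk. Its axes turn with the key.
- key (a joint): Angle of the key, rad, growing clockwise seen from above: 0 at rest, 1.2 at its stop. A spring (0.015 N m at rest, 0.075 N m at the stop) turns it back to 0 when released.
- rod: Release rod, 160 mm long, loose: black square handle 70 mm long, 14 x 14 mm, then a steel shaft 90 mm long, 7 mm thick. Origin on the underside, mid length; x points to the tip of the shaft, the handle covers x -80 to -10 mm; its middle line is 7 mm above the underside. 60 g, balanced 29 mm behind mid length, in the front half of the handle.
- rod_grip (a point): Middle of the rod's handle, 125 mm behind the tip.
- rod_tip (a point): Tip of the rod's shaft, on its middle line.
- slab_a: Pale flat fossil slab, 60 (x) x 107 (y) x 24 mm, 150 g. Origin at the centre of its underside. May be absent.
- slab_b: Pale flat fossil slab, 63 (x) x 100 (y) x 21 mm, 150 g. Origin at the centre of its underside. May be absent.
- chip_a: Small fossil chip in plaster, 37 (x) x 69 (y) x 20 mm, 70 g. Origin at the centre of its underside. May be absent.
- chip_b: Small fossil chip like chip_a, 37 (x) x 69 (y) x 20 mm, 70 g. Origin at the centre of its underside. May be absent.
- mug: White mug, 97 mm high, standing right of the scanner. Bystander: not to be moved.
- glue_bottle: Small brown dropper bottle, 33 mm thick, 102 mm high, standing to the left, past the fossil pieces. Bystander: not to be moved.
Not all that is in view belongs to the job. What is meant by the slab_a is not blue, and is the smaller of those in its own colour.

How it is judged:
On the way, in this order (a step that is already met when the one before it is completed fails the run):
1. all the fossil pieces lie flat on the stage, released, while it is still up (x of slab_a in the frame of stage_top between -0.08 and 0.08 m and y of slab_a in the frame of stage_top between -0.12 and 0.12 m and z of slab_a in the frame of stage_top between -0.006 and 0.01 m and angle between each of slab_a, slab_b, chip_a, chip_b's own z axis and vertical below 0.25 rad and x of slab_b in the frame of stage_top between -0.08 and 0.08 m and y of slab_b in the frame of stage_top between -0.12 and 0.12 m and z of slab_b in the frame of stage_top between -0.006 and 0.01 m and x of chip_a in the frame of stage_top between -0.08 and 0.08 m and y of chip_a in the frame of stage_top between -0.12 and 0.12 m and z of chip_a in the frame of stage_top between -0.006 and 0.01 m and x of chip_b in the frame of stage_top between -0.08 and 0.08 m and y of chip_b in the frame of stage_top between -0.12 and 0.12 m and z of chip_b in the frame of stage_top between -0.006 and 0.01 m and linear speed of each of slab_a, slab_b, chip_a, chip_b below 0.03 m/s and value of joint stage below 0.008 m and contact force between the fingers and slab_a below 0.05 N and contact force between the fingers and slab_b below 0.05 N and contact force between the fingers and chip_a below 0.05 N and contact force between the fingers and chip_b below 0.05 N), for 0.2 s.
2. the pawl is lifted with the rod (value of joint pawl above 0.4 rad and contact force between rod and pawl_bar above 0.05 N), for 0.02 s.
3. the pawl is thrown over and the stage is at the bottom with the pieces on it (x of slab_a in the frame of stage_top between -0.08 and 0.08 m and y of slab_a in the frame of stage_top between -0.12 and 0.12 m and z of slab_a in the frame of stage_top between -0.006 and 0.01 m and angle between each of slab_a, slab_b, chip_a, chip_b's own z axis and vertical below 0.25 rad and x of slab_b in the frame of stage_top between -0.08 and 0.08 m and y of slab_b in the frame of stage_top between -0.12 and 0.12 m and z of slab_b in the frame of stage_top between -0.006 and 0.01 m and x of chip_a in the frame of stage_top between -0.08 and 0.08 m and y of chip_a in the frame of stage_top between -0.12 and 0.12 m and z of chip_a in the frame of stage_top between -0.006 and 0.01 m and x of chip_b in the frame of stage_top between -0.08 and 0.08 m and y of chip_b in the frame of stage_top between -0.12 and 0.12 m and z of chip_b in the frame of stage_top between -0.006 and 0.01 m and value of joint pawl above 1.8 rad and value of joint stage above 0.061 m), for 0.2 s.
4. the key is turned to its stop (value of joint key above 1.1 rad), for 0.1 s.
5. the key is let go and has sprung back (value of joint key below 0.1 rad and contact force between the fingers and control_box below 0.05 N), for 0.2 s.
At the end, for the whole second after the job is handed in: All fossil pieces present lie flat on the stage (underside within 10 mm of its surface, tilt under 0.25 rad), the stage is down (over 0.061 m), the pawl thrown back (over 1.8 rad), the key at rest (under 0.1 rad), the rod at rest on the desk itself (all of step 3 and linear speed of each of slab_a, slab_b, chip_a, chip_b, rod below 0.03 m/s and value of joint key below 0.1 rad and height (world z) of rod_grip below 0.016 m and height (world z) of rod_tip below 0.03 m); the robot touches nothing.
It fails at once if the pawl is pushed with the robot itself instead of the rod (contact force between any of the fingers, the arm and pawl_bar above 1 N).
It fails at once if the key is turned before the stage is down (value of joint key above 0.4 rad and value of joint stage below 0.055 m).
It fails at once if the mug or the glue bottle is disturbed (distance of any of mug, glue_bottle from where it was at the start of the episode above 0.03 m or angle between any of mug, glue_bottle's own z axis and vertical above 0.3 rad).
Of slab_a, slab_b, chip_a, chip_b only 2 to 4 are there at a start; the rules pass over those that are not, and their reading is None.
At some moment in a run one of slab_a, slab_b, chip_a, chip_b, rod may be knocked a few centimetres aside while the robot is not near it.
It also fails if it takes over 210 s, if anything falls off the work surface, if the arm or the gripper's body presses on something with over 40 N, if the wrist force passes 120 N, or if a joint passes its speed limit or range.

## Working session

There is one attempt and no reset: what is moved stays moved. The work goes in short steps, Python scripts to look and compute and a shell command to move; the robot and the scene stay as the last step left them, time stands still between calls to the robot, and variables do not carry over. Pictures are saved under pics/ and viewed, at most 14 in all, crops included, and the job is handed in when it is done.

```bash
ls; mkdir -p pics
python3 - <<'E'
from workcell import bot
import cv2,numpy as np
s=bot.state();print({k:np.round(v,3) if not isinstance(v,str) else v for k,v in s.items()})
for n in ["scene","top"]:
    f=bot.grab_frame(n);cv2.imwrite(f"pics/{n}0.png",f["frame"][:,:,::-1]);np.savez(f"pics/{n}0.npz",**f)
    print(n,np.round(f["camera_matrix"],1).tolist(),np.round(f["R"],3).tolist(),np.round(f["t"],3))
E
```

```text
pics
{'time_s': np.float64(0.0), 'joints': array([ 0.988,  0.277,  1.506,  0.   ,  1.361, -0.121]), 'joint_vel': array([-0.002,  0.   ,  0.   , -0.001,  0.   ,  0.   ]), 'tau': array([ 3.0000e-03, -4.1677e+01, -2.4581e+01,  0.0000e+00,  1.1000e-02,
       -0.0000e+00]), 'tcp_pos': array([0.256, 0.515, 0.404]), 'ee_rot': array([-7.190e-01, -3.058e+00,  3.000e-03]), 'force': array([1.055, 0.585, 0.4  ]), 'torque': array([-0.055,  0.055,  0.035]), 'gripper_force': np.float64(0.0), 'width': np.float64(1.001)}
scene [[467.7, 0.0, 319.4], [0.0, 467.7, 245.5], [0.0, 0.0, 1.0]] [[0.457, -0.89, 0.004], [-0.606, -0.314, -0.731], [0.651, 0.332, -0.683]] [-0.189  0.43   0.928]
top [[500.5, 0.0, 313.6], [0.0, 500.5, 238.6], [0.0, 0.0, 1.0]] [[-0.025, -1.0, -0.005], [-0.985, 0.026, -0.17], [0.17, 0.001, -0.985]] [0.085 0.525 1.501]
```

View pics/scene0.png

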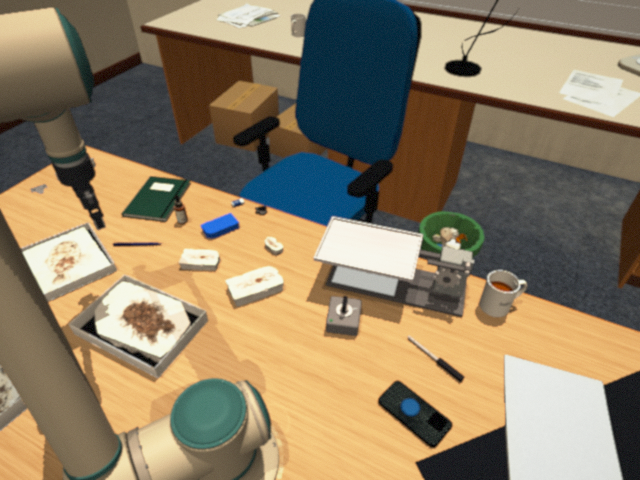

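View pics/top0.png

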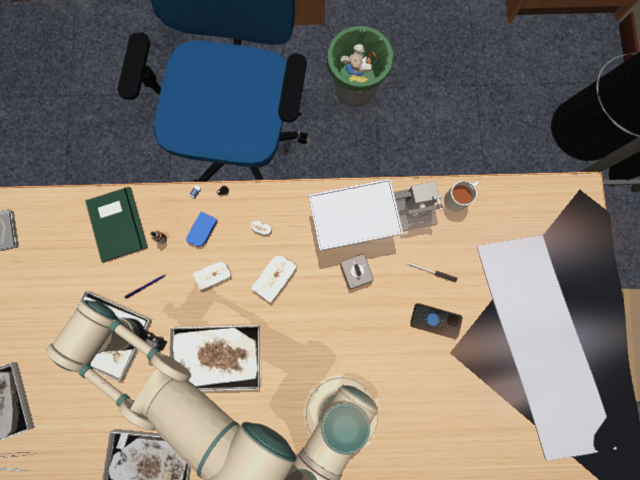

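The scene shows pale pieces at top-view pixels (274,279), (212,276) and (261,228), plus a blue block at (201,230). The scanner is at about (355,215), the box at (356,271), the rod at (432,272), the mug at (462,195) and the bottle at (159,237). I'll measure the candidates next.

```bash
cat > h.py <<'E'
import numpy as np,cv2
from workcell import bot
def cloud(f):
    K=f["camera_matrix"];z=f["z_map"];v,u=np.mgrid[:480,:640]
    c=np.stack([(u-K[0,2])/K[0,0]*z,(v-K[1,2])/K[1,1]*z,z],-1)
    w=(c-f["t"])@f["R"]; w[z==0]=np.nan
    return w
def blob(f,px,zmin=.008,zmax=.3,r=60,w=None):
    """connected region above zmin around pixel -> dict of center,size,yaw of long side"""
    w=cloud(f) if w is None else w
    m=((w[...,2]>zmin)&(w[...,2]<zmax)).astype(np.uint8)
    n,l=cv2.connectedComponents(m)
    v,u=px[1],px[0]
    k=l[v,u]; P=w[l==k]
    (cx,cy),(a,b),ang=cv2.minAreaRect((P[:,:2]*1000).astype(np.float32))
    if a<b:a,b,ang=b,a,ang+90
    return dict(c=np.round([cx,cy],1),size=np.round([a,b],1),yaw=round((ang+90)%180-90,1),z=np.round(np.percentile(P[:,2],[5,50,95])*1000,1),n=len(P))
E
python3 - <<'E'
from h import *
f=dict(np.load("pics/top0.npz"));w=cloud(f)
print("desk",w[330,300])
for n,p in dict(big=(274,279),small=(212,276),tiny=(261,228),blue=(201,230),bottle=(158,236),box=(345,277),mug=(462,195),rodh=(445,275)).items():print(n,blob(f,p,w=w,zmin=.006 if n=='rodh' else .009))
im=f["frame"][:,:,::-1]
a=cv2.resize(im[200:310,180:300],None,fx=4,fy=4,interpolation=2)
b=cv2.resize(im[170:290,300:480],None,fx=4,fy=4,interpolation=2)
cv2.imwrite("pics/a1.png",a);cv2.imwrite("pics/b1.png",b)
E
```

```text
desk [ 0.24950682  0.12119934 -0.00348633]
big {'c': array([412.6, 196.5]), 'size': array([140.7,  81. ]), 'yaw': -36.8, 'z': array([24.1, 30.3, 36.4]), 'n': 1115}
small {'c': array([426.1, 390.4]), 'size': array([105.4,  60.5]), 'yaw': -66.0, 'z': array([16.8, 22.8, 28.4]), 'n': 640}
tiny {'c': array([572.6, 238.8]), 'size': array([67.1, 34.7]), 'yaw': 69.2, 'z': array([12.4, 18.2, 24.6]), 'n': 193}
blue {'c': array([570.1, 428.3]), 'size': array([105.9,  60.7]), 'yaw': -27.5, 'z': array([16.2, 22.5, 28.5]), 'n': 622}
bottle {'c': array([549.2, 557.5]), 'size': array([39.2, 31.7]), 'yaw': 56.6, 'z': array([15.4, 60. , 96.1]), 'n': 151}
box {'c': array([425.2, -57.5]), 'size': array([90.5, 80.9]), 'yaw': 18.5, 'z': array([32.4, 39.7, 72.8]), 'n': 778}
mug {'c': array([ 653.1, -388. ]), 'size': array([93.8, 78.4]), 'yaw': -20.7, 'z': array([23.8, 59.6, 96.3]), 'n': 745}
rodh {'c': array([ 421.8, -295.6]), 'size': array([158.5,  17.8]), 'yaw': 69.1, 'z': array([ 6.8, 11.6, 18.8]), 'n': 162}
```

View pics/a1.png

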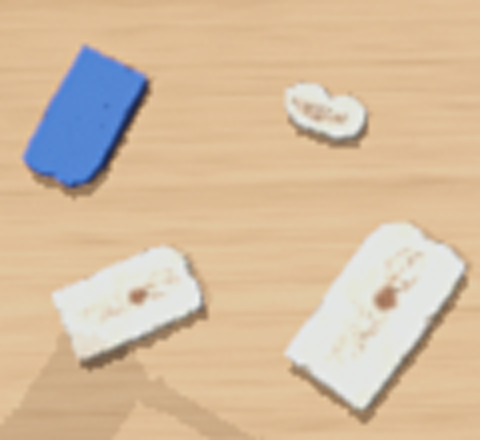

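View pics/b1.png

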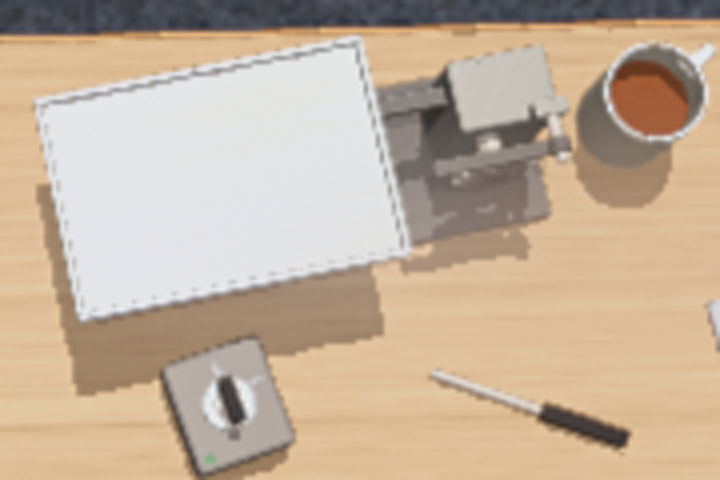

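Candidates for slab_a:
- (274,279): pale, 141x81x30 mm, too big.
- (201,230): blue, ruled out.
- (212,276): pale, 105x60x24 mm, so this is slab_a. The close crop confirms it is the smaller pale slab.

The pale piece at (261,228) measures 67x35x20 mm, so it is a chip. The pieces for the job are slab_a and one chip. Next I'll fix the frames.

```bash
cat >> h.py <<'E'
from scipy.spatial.transform import Rotation as Ro
def rect(P):
    (cx,cy),(a,b),ang=cv2.minAreaRect((P[:,:2]*1000).astype(np.float32))
    if a<b:a,b,ang=b,a,ang+90
    return np.round([cx,cy],1),np.round([a,b],1),round((ang+90)%180-90,1)
def onplane(f,uv,h):
    K=f["camera_matrix"];uv=np.atleast_2d(uv).astype(float)
    d=np.c_[(uv-[K[0,2],K[1,2]])/[K[0,0],K[1,1]],np.ones(len(uv))]@f["R"]
    c=-f["R"].T@f["t"]; return c+d*((h-c[2])/d[:,2])[:,None]
def cmd(pos,yawy):
    """rows shift/rotation to tool-down TCP pos with closing axis (tool y) at world yaw yawy (deg), nearest half turn"""
    s=bot.state();R=Ro.from_rotvec(s["ee_rot"])
    best=None
    for k in(0,180,-180):
        a=np.radians(yawy+k);y=[np.cos(a),np.sin(a),0];z=[0,0,-1];x=np.cross(y,z)
        T=Ro.from_matrix(np.c_[x,y,z]);r=(R.inv()*T).as_rotvec()
        j6=s["joints"][5]+r[2]
        if best is None or np.linalg.norm(r)<np.linalg.norm(best):best=r
    d=R.inv().apply(np.array(pos)-s["tcp_pos"])/.06
    print("xyz",np.round(d,3).tolist(),"rot",np.round(best,3).tolist(),"j6",np.round(s["joints"][5],2),"tcp",np.round(s["tcp_pos"],4),"axes yaw y",round(float(np.degrees(np.arctan2(*R.as_matrix()[[1,0],1]))),1))
E
python3 - <<'E'
from h import *
f=dict(np.load("pics/top0.npz"));w=cloud(f)
hsv=cv2.cvtColor(f["frame"],cv2.COLOR_RGB2HSV);im=f["frame"].astype(int)
z=w[...,2]
m=((z>.105)&(z<.145)).astype(np.uint8);m[:, :300]=0;m[:,405:]=0;n,l=cv2.connectedComponents(m)
P=w[l==l[215,355]];print("stage",rect(P),np.median(P[:,2]))
# white image region of pieces, on top plane
def white(px,h,hi=60,vmin=185):
    mm=((hsv[...,1]<60)&(hsv[...,2]>vmin)).astype(np.uint8);n,l=cv2.connectedComponents(mm);k=l[px[1],px[0]]
    v,u=np.where(l==k);return rect(onplane(f,np.c_[u,v],h))
print("stage img",white((355,215),.126));print("slab",white((205,278),.024));print("chip",white((268,231),.02))
# key: dark pixels on the box, plane .077
v,u=np.where((hsv[...,2]<70));k=(u>345)&(u<370)&(v>258)&(v<282)
print("key",rect(onplane(f,np.c_[u,v][k],.077)),k.sum())
k=(u>430)&(u<465)&(v>262)&(v<288);print("handle",rect(onplane(f,np.c_[u,v][k],.014)))
# pawl bar: high points
m=(z>.128)&(z<.17);m[:,:405]=0;m[:,445:]=0;P=w[m];print("high near pawl",rect(P))
tip=onplane(f,[409,264],.007);print("tip",tip)
E
```

```text
stage (array([587.9, -68.2]), array([284.5, 171.8]), -80.2) 0.11926301442988696
stage img (array([584.2, -52.4]), array([252.1, 172.1]), -80.2)
slab (array([426.3, 391.4]), array([107.4,  59.6]), -66.7)
chip (array([573.4, 239.3]), array([65.5, 34.3]), 69.9)
key (array([421.7, -56.2]), array([28.3,  6.6]), 16.2) 16
handle (array([ 402.6, -334. ]), array([64.,  9.]), 69.8)
high near pawl (array([ 625.9, -253.3]), array([105.1,  90.2]), -84.6)
tip [[ 0.44458616 -0.22511849  0.007     ]]
```

```bash
python3 -c "
from h import *
cmd([.426,.391,.30],23.3)"
```

```text
xyz [-3.453, -0.58, 1.732] rot [-0.002, 0.0, 0.702] j6 -0.12 tcp [0.2561 0.5146 0.4039] axes yaw y 63.5
```

```bash
python3 -m creep '[{"jaw":1,"xyz":[-0.86,-0.145,0.43],"rotation":[0,0,0.17]},{"jaw":1,"xyz":[-1.72,-0.29,0.86],"rotation":[0,0,0.35]},{"jaw":1,"xyz":[-2.6,-0.435,1.3],"rotation":[0,0,0.53]},{"jaw":1,"xyz":[-3.453,-0.58,1.732],"rotation":[0,0,0.702]},{"jaw":1,"xyz":[-3.453,-0.58,1.732],"rotation":[0,0,0.702]},{"jaw":1,"xyz":[-3.453,-0.58,1.732],"rotation":[0,0,0.702]}]'
python3 - <<'E'
from h import *
f=bot.grab_frame("wrist");cv2.imwrite("pics/w1.png",f["frame"][:,:,::-1]);np.savez("pics/w1.npz",**f)
cmd([.426,.391,.172],23.3)
hsv=cv2.cvtColor(f["frame"],cv2.COLOR_RGB2HSV)
K=f["camera_matrix"];p=f["R"]@np.array([.426,.391,.024])+f["t"];p=K@p;p=p[:2]/p[2];print("expected px",p)
mm=((hsv[...,1]<70)&(hsv[...,2]>170)).astype(np.uint8);n,l,st,c=cv2.connectedComponentsWithStats(mm)
k=l[int(p[1]),int(p[0])+25] if 0<p[1]<480 else 0
v,u=np.where(l==k);print(k,len(u),rect(onplane(f,np.c_[u,v],.024)))
E
```

```text
time_s: 0.85
tcp_pos: [0.4261, 0.3913, 0.3006]
ee_rot: [-1.726, -2.624, 0.001]
force: [-1.0, -0.5, 0.0]
width: 0.999
gripper_force: 0.0
xyz [-0.016, -0.001, 2.151] rot [0.0, -0.001, 0.001] j6 0.22 tcp [0.4257 0.3918 0.3011] axes yaw y 23.4
expected px [317.55429731 240.05225242]
7 6941 (array([428. , 390.8]), array([104.4,  58.7]), -66.7)
```

View pics/w1.png

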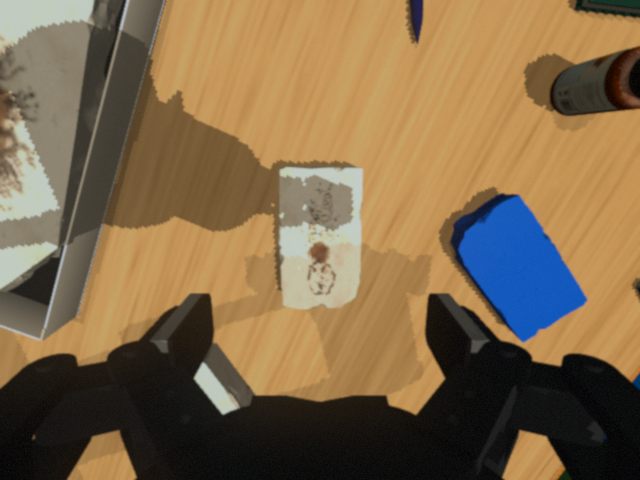

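The wrist view shows slab_a centred at (320,238) and square to the fingers, with the blue block clear at (520,265). I'll descend and grip.

```bash
python3 -m creep '[{"jaw":1,"xyz":[0.02,0.03,0.8],"rotation":[0,0,0]},{"jaw":1,"xyz":[0.02,0.03,1.5],"rotation":[0,0,0]},{"jaw":1,"xyz":[0.02,0.03,1.95],"rotation":[0,0,0]},{"jaw":1,"xyz":[0.02,0.03,2.15],"rotation":[0,0,0]},{"jaw":1,"xyz":[0.02,0.03,2.15],"rotation":[0,0,0]},{"jaw":-1,"xyz":[0.02,0.03,2.15],"rotation":[0,0,0]},{"jaw":-1,"xyz":[0.02,0.03,2.15],"rotation":[0,0,0]},{"jaw":-1,"xyz":[0.02,0.03,2.15],"rotation":[0,0,0]},{"jaw":-1,"xyz":[0.02,0.03,2.15],"rotation":[0,0,0]},{"jaw":-1,"xyz":[0.02,0.03,2.15],"rotation":[0,0,0]}]'; python3 -c "
from h import *
cmd([.4257,.3918,.34],23.3)"
```

```text
time_s: 2.15
tcp_pos: [0.4279, 0.3937, 0.1737]
ee_rot: [1.726, 2.624, 0.005]
force: [-0.8, 1.5, 6.2]
width: 0.672
gripper_force: 65.1
xyz [-0.011, -0.037, -2.771] rot [0.003, -0.001, 0.0] j6 0.22 tcp [0.4279 0.3937 0.1737] axes yaw y 23.3
```

```bash
python3 -m creep '[{"jaw":-1,"xyz":[0,0,-0.4],"rotation":[0,0,0]},{"jaw":-1,"xyz":[0,0,-1.1],"rotation":[0,0,0]},{"jaw":-1,"xyz":[0,0,-1.9],"rotation":[0,0,0]},{"jaw":-1,"xyz":[0,0,-2.6],"rotation":[0,0,0]},{"jaw":-1,"xyz":[0,0,-2.8],"rotation":[0,0,0]},{"jaw":-1,"xyz":[0,0,-2.8],"rotation":[0,0,0]}]'; python3 -c "
from h import *
cmd([.575,.002,.345],99.8)"
```

```text
time_s: 2.9
tcp_pos: [0.4272, 0.393, 0.3399]
ee_rot: [1.727, 2.624, 0.001]
force: [-0.6, -0.1, -2.8]
width: 0.668
gripper_force: 64.9
xyz [-6.959, -0.317, -0.087] rot [0.001, 0.0, -1.335] j6 0.22 tcp [0.4272 0.393  0.3399] axes yaw y 23.3
```

```bash
python3 -m creep '[{"jaw":-1,"xyz":[-0.4,-0.02,-0.04],"rotation":[0,0,-0.1]},{"jaw":-1,"xyz":[-1.2,-0.05,-0.09],"rotation":[0,0,-0.26]},{"jaw":-1,"xyz":[-2.1,-0.1,-0.09],"rotation":[0,0,-0.43]},{"jaw":-1,"xyz":[-3.0,-0.14,-0.09],"rotation":[0,0,-0.6]},{"jaw":-1,"xyz":[-3.9,-0.18,-0.09],"rotation":[0,0,-0.77]},{"jaw":-1,"xyz":[-4.8,-0.22,-0.09],"rotation":[0,0,-0.94]},{"jaw":-1,"xyz":[-5.7,-0.26,-0.09],"rotation":[0,0,-1.11]},{"jaw":-1,"xyz":[-6.5,-0.3,-0.09],"rotation":[0,0,-1.26]},{"jaw":-1,"xyz":[-6.96,-0.317,-0.09],"rotation":[0,0,-1.335]},{"jaw":-1,"xyz":[-6.96,-0.317,-0.09],"rotation":[0,0,-1.335]}]'
python3 - <<'E'
from h import *
cmd([.575,.002,.295],99.8)
f=bot.grab_frame("top");cv2.imwrite("pics/t2.png",cv2.resize(f["frame"][140:330,140:480,::-1],None,fx=2.3,fy=2.3))
E
```

```text
time_s: 4.15
tcp_pos: [0.5753, 0.0002, 0.3423]
ee_rot: [0.263, -3.126, -0.001]
force: [0.1, 0.8, -1.5]
width: 0.67
gripper_force: 64.8
xyz [-0.003, 0.03, 0.788] rot [0.001, -0.005, -0.003] j6 -1.86 tcp [5.753e-01 2.000e-04 3.423e-01] axes yaw y 99.6
```

View pics/t2.png

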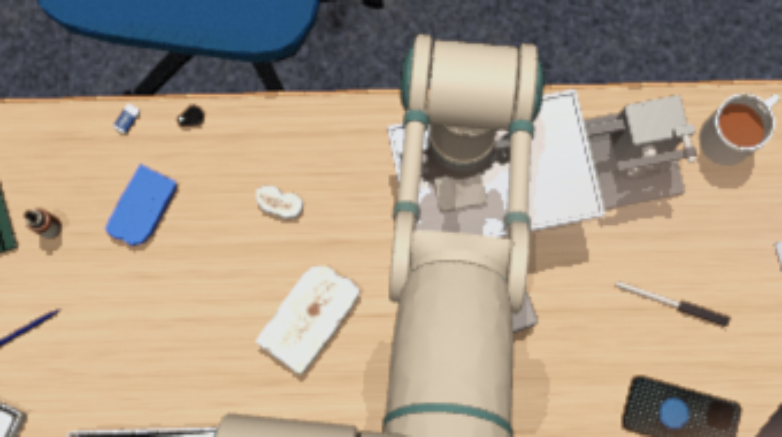

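The arm is above the left half of the stage with the slab in hand; the chip (278,203) and rod (672,304) are unmoved. I'll lower the slab.

```bash
python3 -m creep '[{"jaw":-1,"xyz":[0,0.02,0.3],"rotation":[0,0,0]},{"jaw":-1,"xyz":[0,0.02,0.55],"rotation":[0,0,0]},{"jaw":-1,"xyz":[0,0.02,0.72],"rotation":[0,0,0]},{"jaw":-1,"xyz":[0,0.02,0.78],"rotation":[0,0,0]},{"jaw":-1,"xyz":[0,0.02,0.78],"rotation":[0,0,0]}]'
python3 - <<'E'
from h import *
cmd([.575,.002,.2937],99.8)
f=bot.grab_frame("wrist");cv2.imwrite("pics/w3.png",f["frame"][:,:,::-1]);w=cloud(f)
E
```

```text
time_s: 4.82
tcp_pos: [0.575, 0.0035, 0.2983]
ee_rot: [0.269, -3.13, -0.0]
force: [0.0, -0.5, -1.6]
width: 0.665
gripper_force: 64.9
xyz [0.005, -0.024, 0.076] rot [0.0, -0.0, 0.0] j6 -1.86 tcp [0.575  0.0035 0.2983] axes yaw y 99.8
```

View pics/w3.png

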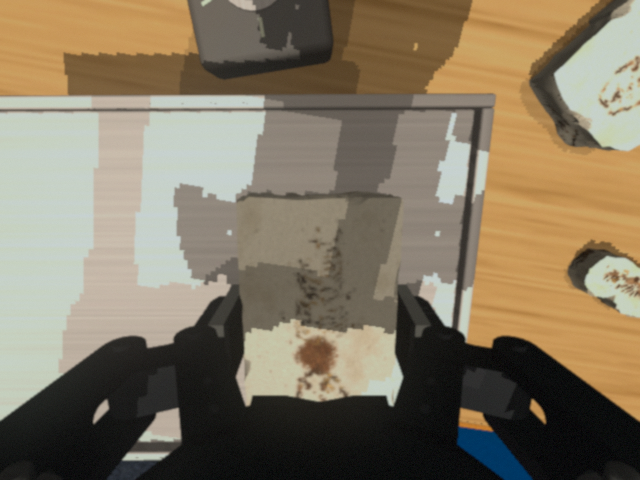

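Slab_a sits inside the rim, aligned with the stage and just above its surface. I'll lower the last few mm and release.

```bash
python3 -m creep '[{"jaw":-1,"xyz":[0,0,0.06],"rotation":[0,0,0]},{"jaw":-1,"xyz":[0,0,0.08],"rotation":[0,0,0]},{"jaw":-1,"xyz":[0,0,0.08],"rotation":[0,0,0]},{"jaw":0.9,"xyz":[0,0,0.08],"rotation":[0,0,0]},{"jaw":0.9,"xyz":[0,0,0.08],"rotation":[0,0,0]},{"jaw":0.9,"xyz":[0,0,0.08],"rotation":[0,0,0]},{"jaw":0.9,"xyz":[0,0,-0.3],"rotation":[0,0,0]},{"jaw":0.9,"xyz":[0,0,-1.0],"rotation":[0,0,0]},{"jaw":0.9,"xyz":[0,0,-1.0],"rotation":[0,0,0]}]'
python3 - <<'E'
from h import *
cmd([.573,.239,.34],69.9-90)
f=bot.grab_frame("top");w=cloud(f);z=w[...,2]
hsv=cv2.cvtColor(f["frame"],cv2.COLOR_RGB2HSV)
mm=((hsv[...,1]<60)&(hsv[...,2]>170)).astype(np.uint8);n,l=cv2.connectedComponents(mm)
v,u=np.where(l==l[231,268]);print("chip",rect(onplane(f,np.c_[u,v],.02)))
E
```

```text
time_s: 6.0
tcp_pos: [0.5761, 0.0032, 0.3621]
ee_rot: [-0.268, 3.122, -0.002]
force: [0.3, 0.2, -0.1]
width: 0.949
gripper_force: 0.0
xyz [-0.616, 3.882, 0.364] rot [-0.006, 0.006, -1.049] j6 -1.86 tcp [0.5761 0.0032 0.3621] axes yaw y 99.8
chip (array([572.7, 239. ]), array([66.6, 35.3]), 69.9)
```

```bash
python3 -m creep '[{"jaw":1,"xyz":[-0.1,0.4,0],"rotation":[0,0,0.18]},{"jaw":1,"xyz":[-0.2,1.0,0],"rotation":[0,0,0.36]},{"jaw":1,"xyz":[-0.3,1.8,0],"rotation":[0,0,0.54]},{"jaw":1,"xyz":[-0.4,2.6,0.1],"rotation":[0,0,0.72]},{"jaw":1,"xyz":[-0.5,3.4,0.2],"rotation":[0,0,0.9]},{"jaw":1,"xyz":[-0.616,3.88,0.36],"rotation":[0,0,1.08]},{"jaw":1,"xyz":[-0.616,3.88,0.36],"rotation":[0,0,1.26]},{"jaw":1,"xyz":[-0.616,3.88,0.36],"rotation":[0,0,1.44]},{"jaw":1,"xyz":[-0.616,3.88,0.36],"rotation":[0,0,1.62]},{"jaw":1,"xyz":[-0.616,3.88,0.36],"rotation":[0,0,1.8]}]'
python3 - <<'E'
from h import *
cmd([.573,.239,.30],69.9-90)
E
```

```text
time_s: 7.3
tcp_pos: [0.5713, 0.239, 0.3352]
ee_rot: [-2.29, -2.149, 0.004]
force: [-0.9, -0.9, -0.9]
width: 0.997
gripper_force: 0.0
xyz [0.003, 0.03, 0.586] rot [-0.003, 0.001, 0.287] j6 0.35 tcp [0.5713 0.239  0.3352] axes yaw y -3.7
```

```bash
python3 -m creep '[{"jaw":1,"xyz":[0,0.03,0.3],"rotation":[0,0,0.16]},{"jaw":1,"xyz":[0,0.03,0.58],"rotation":[0,0,0.287]},{"jaw":1,"xyz":[0,0.03,0.58],"rotation":[0,0,0.287]},{"jaw":1,"xyz":[0,0.03,0.58],"rotation":[0,0,0.287]}]'
python3 - <<'E'
from h import *
f=bot.grab_frame("wrist")
hsv=cv2.cvtColor(f["frame"],cv2.COLOR_RGB2HSV)
p=f["camera_matrix"]@(f["R"]@np.array([.573,.239,.02])+f["t"]);p=p[:2]/p[2];print("px",p)
w=cloud(f);m=((w[...,2]>.008)&(w[...,2]<.035)).astype(np.uint8);n,l=cv2.connectedComponents(m)
P=w[l==l[int(p[1]),int(p[0])]];r=rect(P);print(r,len(P),np.median(P[:,2]))
cmd([r[0][0]/1e3,r[0][1]/1e3,.175],69.9-90)
cv2.imwrite("pics/w4.png",f["frame"][:,:,::-1])
E
```

```text
time_s: 7.8
tcp_pos: [0.5736, 0.2389, 0.3018]
ee_rot: [-2.568, -1.809, 0.001]
force: [0.6, -0.7, -0.7]
width: 0.998
gripper_force: 0.0
px [318.11987944 238.34466826]
(array([575.6, 238.5]), array([67.1, 35.2]), 70.1) 3531 0.01858203900878415
xyz [0.003, 0.031, 2.122] rot [0.0, -0.0, 0.007] j6 0.63 tcp [0.5737 0.239  0.3023] axes yaw y -19.7
```

View pics/w4.png

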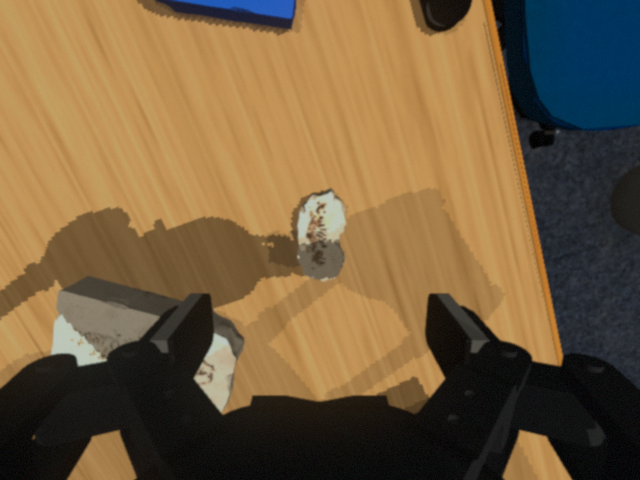

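The chip is centred at (320,235) with its long side across the closing line. The big pale slab is clear of the finger path. I'll grip the chip.

```bash
python3 -m creep '[{"jaw":1,"xyz":[0,0.02,0.8],"rotation":[0,0,0]},{"jaw":0.6,"xyz":[0,0.02,1.5],"rotation":[0,0,0]},{"jaw":0.6,"xyz":[0,0.02,1.95],"rotation":[0,0,0]},{"jaw":0.3,"xyz":[0,0.02,2.12],"rotation":[0,0,0]},{"jaw":0.3,"xyz":[0,0.02,2.12],"rotation":[0,0,0]},{"jaw":-1,"xyz":[0,0.02,2.12],"rotation":[0,0,0]},{"jaw":-1,"xyz":[0,0.02,2.12],"rotation":[0,0,0]},{"jaw":-1,"xyz":[0,0.02,2.12],"rotation":[0,0,0]},{"jaw":-1,"xyz":[0,0.02,2.12],"rotation":[0,0,0]}]'; python3 -m creep '[{"jaw":-1,"xyz":[0,0,-0.4],"rotation":[0,0,0]},{"jaw":-1,"xyz":[0,0,-1.1],"rotation":[0,0,0]},{"jaw":-1,"xyz":[0,0,-1.9],"rotation":[0,0,0]},{"jaw":-1,"xyz":[0,0,-2.7],"rotation":[0,0,0]},{"jaw":-1,"xyz":[0,0,-2.7],"rotation":[0,0,0]}]'
python3 - <<'E'
from h import *
cmd([.584+.17*.05,-.052-.985*.05,.345],99.8)
E
```

```text
time_s: 8.98
tcp_pos: [0.5756, 0.2387, 0.1768]
ee_rot: [2.569, 1.807, 0.006]
force: [-0.2, -0.5, 6.4]
width: 0.403
gripper_force: 60.5
time_s: 9.6
tcp_pos: [0.5757, 0.2389, 0.3419]
ee_rot: [2.567, 1.805, 0.015]
force: [-0.3, 0.6, -1.2]
width: 0.399
gripper_force: 60.0
xyz [-5.24, 2.18, -0.066] rot [0.004, -0.01, 1.055] j6 0.63 tcp [0.5757 0.2389 0.3419] axes yaw y -19.8
```

```bash
python3 -m creep '[{"jaw":-1,"xyz":[-0.35,0.15,-0.05],"rotation":[0,0,0.08]},{"jaw":-1,"xyz":[-1.1,0.46,-0.05],"rotation":[0,0,0.22]},{"jaw":-1,"xyz":[-1.9,0.79,-0.05],"rotation":[0,0,0.38]},{"jaw":-1,"xyz":[-2.7,1.12,-0.05],"rotation":[0,0,0.54]},{"jaw":-1,"xyz":[-3.5,1.46,-0.05],"rotation":[0,0,0.7]},{"jaw":-1,"xyz":[-4.3,1.79,-0.05],"rotation":[0,0,0.86]},{"jaw":-1,"xyz":[-5.0,2.08,-0.05],"rotation":[0,0,1.0]},{"jaw":-1,"xyz":[-5.24,2.18,-0.05],"rotation":[0,0,1.055]},{"jaw":-1,"xyz":[-5.24,2.18,-0.05],"rotation":[0,0,1.055]},{"jaw":-1,"xyz":[-5.24,2.18,-0.05],"rotation":[0,0,1.055]}]'
python3 - <<'E'
from h import *
cmd([.584+.17*.05,-.052-.985*.05,.2968],99.8)
f=bot.grab_frame("wrist");cv2.imwrite("pics/w5.png",f["frame"][:,:,::-1])
E
```

```text
time_s: 10.85
tcp_pos: [0.5912, -0.1003, 0.3393]
ee_rot: [-3.128, -0.271, 0.001]
force: [0.4, -0.3, -1.1]
width: 0.401
gripper_force: 60.0
xyz [0.019, 0.021, 0.709] rot [-0.002, 0.001, 0.002] j6 1.11 tcp [ 0.5912 -0.1003  0.3393] axes yaw y -80.1
```

View pics/w5.png

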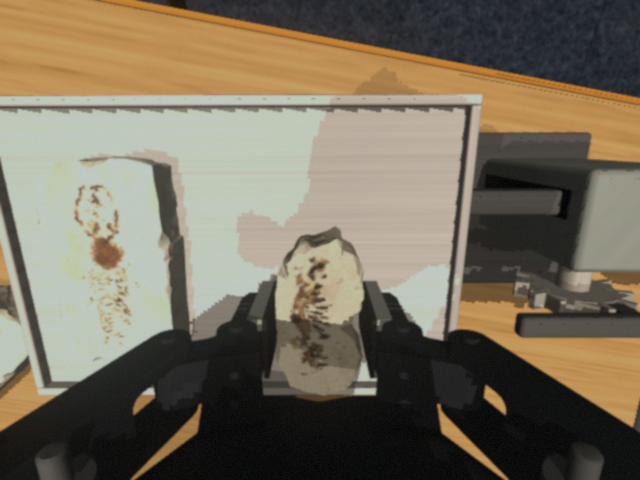

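Slab_a lies flat on the left of the stage at (105,255). The chip is held over the right half, clear of it. I'll lower it and release.

```bash
python3 -m creep '[{"jaw":-1,"xyz":[0,0.02,0.3],"rotation":[0,0,0]},{"jaw":-1,"xyz":[0,0.02,0.55],"rotation":[0,0,0]},{"jaw":-1,"xyz":[0,0.02,0.72],"rotation":[0,0,0]},{"jaw":-1,"xyz":[0,0.02,0.76],"rotation":[0,0,0]},{"jaw":-1,"xyz":[0,0.02,0.76],"rotation":[0,0,0]}]'; python3 -c "
from h import *
cmd([.584+.17*.05,-.052-.985*.05,.2968],99.8);print(bot.state()['force'])"
```

```text
time_s: 11.52
tcp_pos: [0.5912, -0.1018, 0.2961]
ee_rot: [-3.129, -0.269, 0.0]
force: [-5.0, 2.1, 10.6]
width: 0.401
gripper_force: 61.2
xyz [0.023, -0.006, -0.012] rot [-0.001, -0.0, 0.001] j6 1.11 tcp [ 0.5912 -0.1018  0.2961] axes yaw y -80.2
[-4.98579061  2.05711017 10.64636888]
```

Contact. I'll ease up slightly, open and rise.

```bash
python3 -m creep '[{"jaw":-1,"xyz":[0,0,-0.02],"rotation":[0,0,0]},{"jaw":0.5,"xyz":[0,0,-0.02],"rotation":[0,0,0]},{"jaw":0.5,"xyz":[0,0,-0.02],"rotation":[0,0,0]},{"jaw":0.5,"xyz":[0,0,-0.02],"rotation":[0,0,0]},{"jaw":0.5,"xyz":[0,0,-0.3],"rotation":[0,0,0]},{"jaw":0.5,"xyz":[0,0,-1.0],"rotation":[0,0,0]},{"jaw":0.5,"xyz":[0,0,-1.2],"rotation":[0,0,0]},{"jaw":0.5,"xyz":[0,0,-1.2],"rotation":[0,0,0]}]'
python3 - <<'E'
from h import *
f=bot.grab_frame("wrist");cv2.imwrite("pics/w6.png",f["frame"][:,:,::-1])
w=cloud(f)
S=(w[...,:2]-[.584,-.052])@np.array([[.985,-.170],[.170,.985]])
inn=(abs(S[...,0])<.077)&(abs(S[...,1])<.117)
z=w[...,2];print("stage z",np.nanmedian(z[inn&(z<.13)&(z>.11)]))
m=(inn&(z>.128)&(z<.16)).astype(np.uint8);n,l,st,c=cv2.connectedComponentsWithStats(m)
for k in range(1,n):
  if st[k,4]>800:print(st[k],rect(S[l==k]),np.percentile(z[l==k],[10,50,90]).round(3))
# pawl: dark bar
P=np.array([[-.03,-.245,.144],[-.03,-.15,.144],[-.085,-.125,.126]])
W=np.c_[.584+.985*P[:,0]-.170*P[:,1],-.052+.170*P[:,0]+.985*P[:,1],P[:,2]]
p=(W@f["R"].T+f["t"])@f["camera_matrix"].T;print("pivot,end,stage corner px",(p[:,:2]/p[:,2:]).round(0).tolist())
print(rect(S[(z>.13)&(z<.16)&(S[...,1]<-.14)&(S[...,0]<-.01)]))
t=bot.grab_frame("top");cv2.imwrite("pics/t6.png",t["frame"][:,:,::-1]);np.savez("pics/t6.npz",**t)
E
```

```text
time_s: 12.52
tcp_pos: [0.5918, -0.1029, 0.3676]
ee_rot: [3.129, 0.268, 0.004]
force: [0.3, -0.0, -0.9]
width: 0.752
gripper_force: 0.0
stage z 0.11904965318681357
[   70   156   126   180 18677] (array([ 6.3, 56.7]), array([106.4,  60.4]), 0.5) [0.141 0.142 0.143]
[ 288  204   61  112 5418] (array([ -1.9, -49.7]), array([66.8, 35.8]), 1.0) [0.137 0.138 0.139]
pivot,end,stage corner px [[647.0, 311.0], [487.0, 311.0], [428.0, 373.0]]
(array([ -21.7, -198.5]), array([94.8, 26.7]), 85.9)
```

View pics/w6.png

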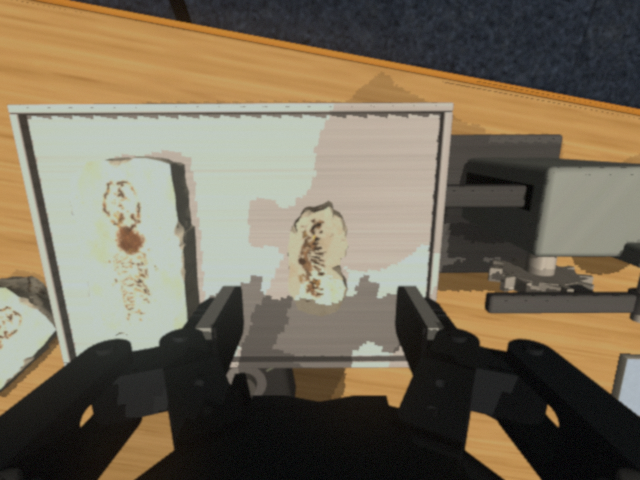

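Both pieces lie flat: slab_a's top is at 142 mm and the chip's at 138 mm. The pawl bar's free end is at (487,302), about 5 mm further back than my frame predicted, so I'll shift the frame. The rod is next.

Run:
```python
from h import *
f=dict(np.load("pics/t6.npz"))
hsv=cv2.cvtColor(f["frame"],cv2.COLOR_RGB2HSV)
v,u=np.where((hsv[...,2]<75));k=(u>415)&(u<475)&(v>250)&(v<300);uv=np.c_[u,v][k]
print("handle",rect(onplane(f,uv,.014)),len(uv))
try:print(blob(f,(447,276),zmin=.006))
except Exception as e:print(e)
a=np.radians(69.5);h=np.array([.4026,-.334]);g=h+np.array([np.cos(a),np.sin(a)])*.018
print("grip",g);cmd([*g,.30],69.5-90)
```

```text
handle (array([ 402.6, -334. ]), array([64.,  9.]), 69.8) 66
{'c': array([ 411.4, -321.6]), 'size': array([102.4,  18.4]), 'yaw': 67.4, 'z': array([ 7.3, 11.9, 17.8]), 'n': 130}
grip [ 0.40890373 -0.3171399 ]
xyz [-3.6, 3.006, 1.092] rot [-0.001, 0.001, -1.042] j6 1.11 tcp [ 0.5912 -0.1027  0.3654] axes yaw y -80.2
```

```bash
python3 -m creep '[{"jaw":0.5,"xyz":[-0.4,0.33,0],"rotation":[0,0,-0.12]},{"jaw":0.2,"xyz":[-1.0,0.83,0],"rotation":[0,0,-0.28]},{"jaw":0,"xyz":[-1.6,1.33,0],"rotation":[0,0,-0.46]},{"jaw":0,"xyz":[-2.2,1.83,0.1],"rotation":[0,0,-0.64]},{"jaw":0,"xyz":[-2.8,2.33,0.4],"rotation":[0,0,-0.82]},{"jaw":0,"xyz":[-3.3,2.8,0.8],"rotation":[0,0,-0.98]},{"jaw":0,"xyz":[-3.6,3.0,1.09],"rotation":[0,0,-1.042]},{"jaw":0,"xyz":[-3.6,3.0,1.09],"rotation":[0,0,-1.042]},{"jaw":0,"xyz":[-3.6,3.0,1.09],"rotation":[0,0,-1.042]}]'
python3 - <<'E'
from h import *
f=bot.grab_frame("wrist");cv2.imwrite("pics/w7.png",f["frame"][:,:,::-1]);np.savez("pics/w7.npz",**f)
w=cloud(f);z=w[...,2]
m=(z>.006)&(z<.03)&(np.hypot(w[...,0]-.42,w[...,1]+.29)<.13);P=w[m]
n,l,st,c=cv2.connectedComponentsWithStats(m.astype(np.uint8));k=1+np.argmax(st[1:,4]);print("rod",rect(w[l==k]),st[k])
hsv=cv2.cvtColor(f["frame"],cv2.COLOR_RGB2HSV)
q=(l==k)&(hsv[...,2]<75);print("handle",rect(w[q]),q.sum())
cmd([.4089,-.3171,.171],-20.5)
E
```

```text
time_s: 13.75
tcp_pos: [0.4097, -0.3166, 0.3004]
ee_rot: [-2.581, -1.789, -0.001]
force: [0.3, 0.6, 0.3]
width: 0.5
gripper_force: 0.0
rod (array([ 301.2, -283.4]), array([105. ,  28.9]), 72.8) [ 140  174   60  133 4115]
handle (array([ 301.1, -283.6]), array([104.5,  28.9]), 72.8) 3795
xyz [-0.016, -0.015, 2.165] rot [0.0, -0.0, -0.0] j6 -0.43 tcp [ 0.41   -0.3165  0.3009] axes yaw y -20.5
```

View pics/w7.png

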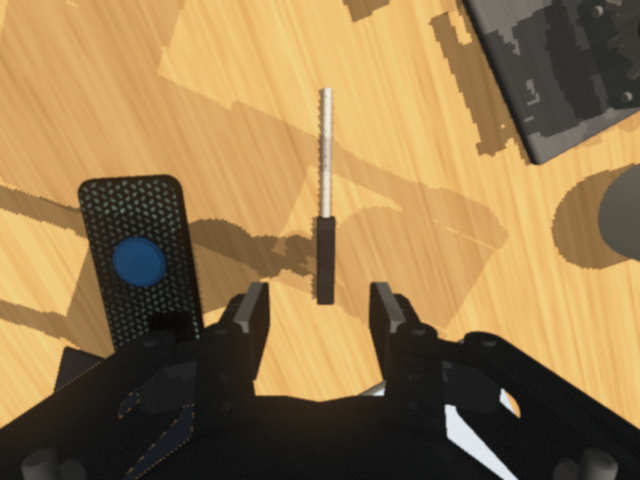

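The rod is at column 326: shaft tip at row 88, handle from row 218 to 303. The earlier blob was the black speaker on the left, so I'll compute from these pixels instead.

Run:
```python
from h import *
f=dict(np.load("pics/w7.npz"))
P=np.vstack([onplane(f,[326.5,88],.0105),onplane(f,[325.5,217],.014),onplane(f,[326,304],.014)]);print(P.round(4))
d=P[0]-P[2];d[2]=0;print(np.linalg.norm(d),np.linalg.norm((P[1]-P[2])),np.degrees(np.arctan2(d[1],d[0])))
u=d/np.linalg.norm(d);g=P[0]-u*.107;print(g, P[2]+u*.053)
g=(g+P[2]+u*.053)/2
cmd([g[0],g[1],.171],np.degrees(np.arctan2(d[1],d[0]))-90)
```

```text
[[ 0.4507 -0.2218  0.0105]
 [ 0.4194 -0.3041  0.014 ]
 [ 0.3958 -0.3693  0.014 ]]
0.15737958348211606 0.06931918630668274 69.5840658198035
[ 0.41334656 -0.32205697  0.0105    ] [ 0.41426064 -0.31960115  0.014     ]
xyz [-0.046, 0.084, 2.165] rot [0.0, -0.0, -0.002] j6 -0.43 tcp [ 0.41   -0.3165  0.3009] axes yaw y -20.5
```

```bash
python3 -m creep '[{"jaw":0,"xyz":[-0.046,0.084,0.8],"rotation":[0,0,0]},{"jaw":0,"xyz":[-0.046,0.084,1.5],"rotation":[0,0,0]},{"jaw":0,"xyz":[-0.046,0.084,1.9],"rotation":[0,0,0]},{"jaw":-0.3,"xyz":[-0.046,0.084,2.0],"rotation":[0,0,0]},{"jaw":-0.3,"xyz":[-0.046,0.084,2.0],"rotation":[0,0,0]},{"jaw":-1,"xyz":[-0.046,0.084,2.0],"rotation":[0,0,0]},{"jaw":-1,"xyz":[-0.046,0.084,2.0],"rotation":[0,0,0]},{"jaw":-1,"xyz":[-0.046,0.084,2.0],"rotation":[0,0,0]},{"jaw":-1,"xyz":[-0.046,0.084,2.0],"rotation":[0,0,0]}]';  python3 -m creep '[{"jaw":-1,"xyz":[0,0,-0.2],"rotation":[0,0,0]},{"jaw":-1,"xyz":[0,0,-0.7],"rotation":[0,0,0]},{"jaw":-1,"xyz":[0,0,-1.4],"rotation":[0,0,0]},{"jaw":-1,"xyz":[0,0,-1.8],"rotation":[0,0,0]},{"jaw":-1,"xyz":[0,0,-1.8],"rotation":[0,0,0]},{"jaw":-1,"xyz":[0,0,-1.8],"rotation":[0,0,0]}]'
python3 - <<'E'
from h import *
s=bot.state();R=Ro.from_rotvec(s["ee_rot"]).as_matrix()
f=bot.grab_frame("wrist");cv2.imwrite("pics/w8.png",f["frame"][:,:,::-1])
w=cloud(f);T=(w-s["tcp_pos"])@R
# shaft depth points in tool frame ahead of the fingers
m=(abs(T[...,1])<.02)&(T[...,2]>.12)&(T[...,2]<.2)&(abs(T[...,0])>.03)&(abs(T[...,0])<.14)
print(m.sum())
for a in np.arange(-.14,.14,.01):
  q=m&(T[...,0]>a)&(T[...,0]<a+.01)
  if q.sum()>5:print(round(a,2),q.sum(),np.median(T[q],0).round(4))
print(T[m][:,0].min(),T[m][:,0].max())
E
```

```text
time_s: 14.92
tcp_pos: [0.4138, -0.3216, 0.1823]
ee_rot: [2.579, 1.788, 0.002]
force: [0.8, 1.0, 7.1]
width: 0.14
gripper_force: 59.3
time_s: 15.68
tcp_pos: [0.4127, -0.3209, 0.2881]
ee_rot: [-2.58, -1.79, 0.0]
force: [-0.6, 0.3, -0.0]
width: 0.14
gripper_force: 58.7
4684
-0.05 317 [-0.043   0.0005  0.1691]
-0.04 596 [-3.49e-02  1.00e-04  1.69e-01]
0.03 399 [0.0351 0.0005 0.1731]
0.04 420 [0.0451 0.0005 0.173 ]
0.05 442 [0.0552 0.0005 0.173 ]
0.06 470 [0.0649 0.0003 0.1731]
0.07 507 [0.0751 0.0005 0.173 ]
0.08 547 [0.0851 0.0005 0.173 ]
0.09 566 [0.0951 0.0005 0.173 ]
0.1 420 [0.1036 0.0004 0.173 ]
-0.04692130656413867 0.10758784472304604
```

View pics/w8.png

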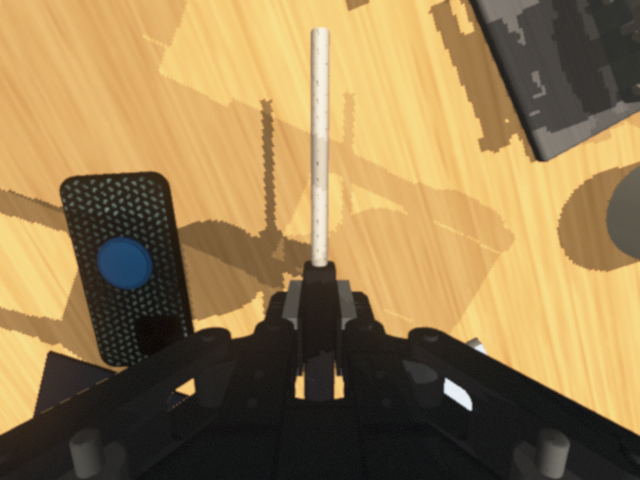

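The rod is held level and straight: shaft top 173 mm ahead of the TCP, tip 107.5 mm out. Next I'll turn it to point at the scanner's back and stop in front of the pawl.

```bash
python3 -c "
from h import *
cmd([.4414,-.2388,.2965],9.8-90)"
```

```text
xyz [1.448, -0.03, -0.146] rot [-0.003, 0.0, 1.042] j6 -0.44 tcp [ 0.4126 -0.3208  0.2876] axes yaw y -20.5
```

```bash
python3 -m creep '[{"jaw":-1,"xyz":[0,0,-0.1],"rotation":[0,0,0.17]},{"jaw":-1,"xyz":[0,0,-0.146],"rotation":[0,0,0.35]},{"jaw":-1,"xyz":[0,0,-0.146],"rotation":[0,0,0.53]},{"jaw":-1,"xyz":[0,0,-0.146],"rotation":[0,0,0.71]},{"jaw":-1,"xyz":[0.3,0,-0.146],"rotation":[0,0,0.88]},{"jaw":-1,"xyz":[0.8,-0.02,-0.146],"rotation":[0,0,1.042]},{"jaw":-1,"xyz":[1.3,-0.03,-0.146],"rotation":[0,0,1.042]},{"jaw":-1,"xyz":[1.448,-0.03,-0.146],"rotation":[0,0,1.042]},{"jaw":-1,"xyz":[1.448,-0.03,-0.146],"rotation":[0,0,1.042]}]'
python3 - <<'E'
from h import *
s=bot.state();R=Ro.from_rotvec(s["ee_rot"]).as_matrix()
print("tcp",s["tcp_pos"].round(4) if hasattr(s["tcp_pos"],'round') else s["tcp_pos"])
f=bot.grab_frame("wrist");cv2.imwrite("pics/w9.png",f["frame"][:,:,::-1]);np.savez("pics/w9.npz",**f)
w=cloud(f);T=(w-s["tcp_pos"])@R   # tool frame
z=w[...,2]
m=((z>.136)&(z<.16)&(T[...,0]>.1)).astype(np.uint8);n,l,st,c=cv2.connectedComponentsWithStats(m)
for k in range(1,n):
  if st[k,4]>150:print(st[k],rect(T[l==k]),np.median(z[l==k]))
E
```

```text
time_s: 16.85
tcp_pos: [0.4419, -0.239, 0.2967]
ee_rot: [-3.129, -0.27, 0.002]
force: [0.7, -0.6, 0.2]
width: 0.134
gripper_force: 58.7
tcp [ 0.4419 -0.239   0.2967]
```

View pics/w9.png

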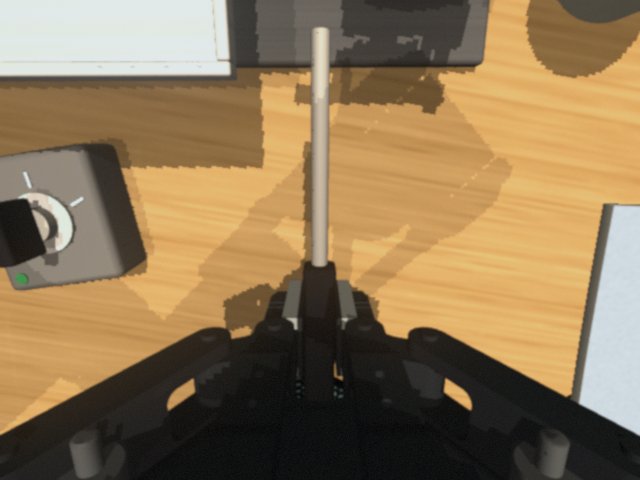

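Run:
```python
from h import *
f=dict(np.load("pics/w9.npz"));tcp=np.array([.4419,-.239,.2967])
e=np.array([np.cos(np.radians(9.8)),np.sin(np.radians(9.8)),0]);y=np.array([e[1],-e[0],0])
for p,h in (([230,66],.126),([232,76],.126),([486,66],.012)):
    q=onplane(f,p,h)[0]-tcp;print(p,h,"tool x,y",(q@e).round(4),(q@y).round(4))
P=onplane(f,[230,66],.126)[0]
# pawl from earlier wrist picture w6 unsaved: use top camera depth
t=dict(np.load("pics/t6.npz"));w=cloud(t);T=np.stack([(w-tcp)@e,(w-tcp)@y],-1);z=w[...,2]
m=(z>.132)&(z<.152)&(T[...,0]>.1)&(T[...,0]<.175)&(T[...,1]<.12)&(T[...,1]>-.02);print(m.sum(),rect(T[m]))
hsv=cv2.cvtColor(t["frame"],cv2.COLOR_RGB2HSV)
cv2.imwrite("pics/t6c.png",cv2.resize(t["frame"][170:250,390:480,::-1],None,fx=7,fy=7,interpolation=cv2.INTER_NEAREST))
for x,yy in((.1475,-.01),(.1475,.085)):
    W=tcp+e*x+y*yy;W[2]=.144;p=t["camera_matrix"]@(t["R"]@W+t["t"]);p=p[:2]/p[2];print("pawl expected crop px",((p-[390,170])*7).round())
```

```text
[230, 66] 0.126 tool x,y 0.0932 -0.0333
[232, 76] 0.126 tool x,y 0.0899 -0.0328
[486, 66] 0.012 tool x,y 0.1146 0.1072
197 (array([155.9,  51.1]), array([89.6, 43.9]), -85.9)
pawl expected crop px [123. 283.]
pawl expected crop px [345. 240.]
```

View pics/t6c.png

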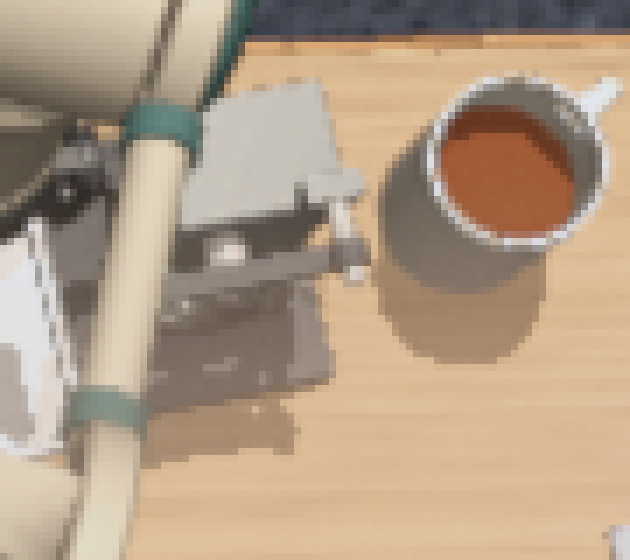

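The wrist view's stage corner at (230,66) agrees with my frame to about 2 mm. The crop shows the pawl pivot at (350,255), 5 mm off at most. I'll slide the rod 60 mm in under the bar.

```bash
python3 -m creep '[{"jaw":-1,"xyz":[0.3,0,0],"rotation":[0,0,0]},{"jaw":-1,"xyz":[0.6,0,0],"rotation":[0,0,0]},{"jaw":-1,"xyz":[0.85,0,0],"rotation":[0,0,0]},{"jaw":-1,"xyz":[1.0,0,0],"rotation":[0,0,0]},{"jaw":-1,"xyz":[1.0,0,0],"rotation":[0,0,0]}]'
python3 - <<'E'
from h import *
s=bot.state();print(s["force"],s["torque"])
f=bot.grab_frame("scene");c=f["frame"][200:340,330:530,::-1];cv2.imwrite("pics/s10.png",cv2.resize(c,None,fx=4,fy=4,interpolation=2))
E
```

```text
time_s: 17.52
tcp_pos: [0.5018, -0.2289, 0.2973]
ee_rot: [-3.13, -0.269, 0.0]
force: [-0.3, -0.2, -0.4]
width: 0.132
gripper_force: 58.7
[-0.26648211 -0.16705129 -0.397921  ] [ 0.01839588  0.05431689 -0.00607398]
```

View pics/s10.png

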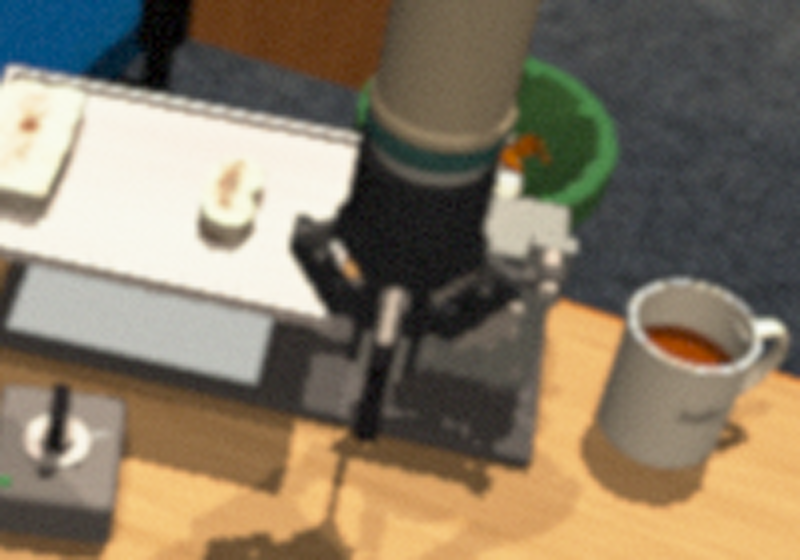

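The rod tip is under the pawl overhang with no contact force, the pieces are in place and the mug is clear. Now the flick, following an arc about the pivot.

```bash
python3 -m creep '[{"jaw":-1,"xyz":[0,0.08,-0.21],"rotation":[0,0,0]},{"jaw":-1,"xyz":[0,0.08,-0.41],"rotation":[0,0,0]},{"jaw":-1,"xyz":[0,0.107,-0.61],"rotation":[0,0,0]},{"jaw":-1,"xyz":[0,0.247,-0.98],"rotation":[0,0,0]},{"jaw":-1,"xyz":[0,0.49,-1.3],"rotation":[0,0,0]},{"jaw":-1,"xyz":[0,0.817,-1.53],"rotation":[0,0,0]},{"jaw":-1,"xyz":[0,1.197,-1.655],"rotation":[0,0,0]},{"jaw":-1,"xyz":[0,1.465,-1.67],"rotation":[0,0,0]},{"jaw":-1,"xyz":[0,1.73,-1.635],"rotation":[0,0,0]},{"jaw":-1,"xyz":[0,1.73,-1.635],"rotation":[0,0,0]}]'
python3 - <<'E'
from h import *
f=bot.grab_frame("scene");c=f["frame"][180:340,330:530,::-1];cv2.imwrite("pics/s11.png",cv2.resize(c,None,fx=3.7,fy=3.7,interpolation=2))
E
```

```text
time_s: 18.82
tcp_pos: [0.5186, -0.3323, 0.3948]
ee_rot: [-3.129, -0.266, 0.001]
force: [-0.0, 0.2, -0.8]
width: 0.132
gripper_force: 59.0
```

View pics/s11.png

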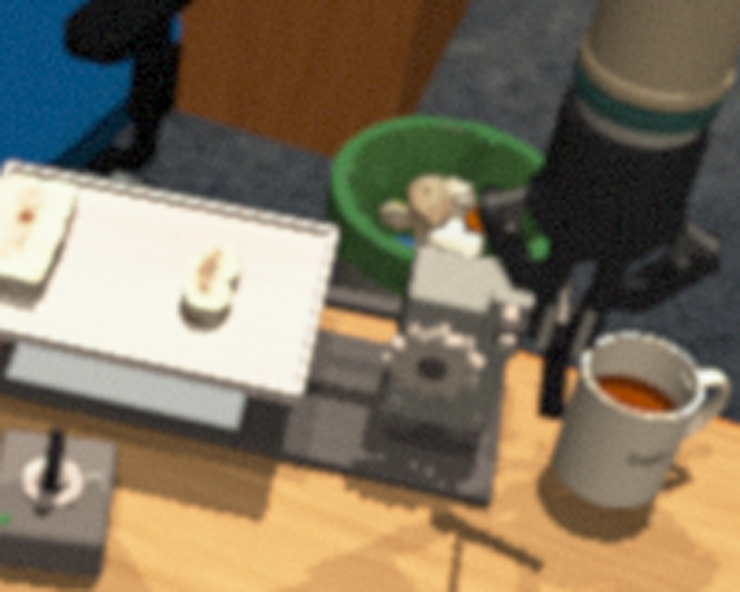

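The pawl is gone from above the wheel and the stage is sinking with both pieces on it. I'll draw the rod back and check the pawl and stage.

```bash
python3 -m creep '[{"jaw":-1,"xyz":[-0.3,0,0],"rotation":[0,0,0]},{"jaw":-1,"xyz":[-0.8,0,0],"rotation":[0,0,0]},{"jaw":-1,"xyz":[-1.4,0,0],"rotation":[0,0,0]},{"jaw":-1,"xyz":[-1.9,0,0],"rotation":[0,0,0]},{"jaw":-1,"xyz":[-2.0,0,0],"rotation":[0,0,0]},{"jaw":-1,"xyz":[-2.0,0,0],"rotation":[0,0,0]},{"jaw":-1,"xyz":[-2.0,0,0],"rotation":[0,0,0]},{"jaw":-1,"xyz":[-2.0,0,0],"rotation":[0,0,0]},{"jaw":-1,"xyz":[-2.0,0,0],"rotation":[0,0,0]},{"jaw":-1,"xyz":[-2.0,0,0],"rotation":[0,0,0]}]'; python3 -m creep '[{"jaw":-1,"xyz":[0,0,0],"rotation":[0,0,0]},{"jaw":-1,"xyz":[0,0,0],"rotation":[0,0,0]},{"jaw":-1,"xyz":[0,0,0],"rotation":[0,0,0]},{"jaw":-1,"xyz":[0,0,0],"rotation":[0,0,0]},{"jaw":-1,"xyz":[0,0,0],"rotation":[0,0,0]},{"jaw":-1,"xyz":[0,0,0],"rotation":[0,0,0]},{"jaw":-1,"xyz":[0,0,0],"rotation":[0,0,0]},{"jaw":-1,"xyz":[0,0,0],"rotation":[0,0,0]},{"jaw":-1,"xyz":[0,0,0],"rotation":[0,0,0]},{"jaw":-1,"xyz":[0,0,0],"rotation":[0,0,0]}]' >/dev/null
python3 - <<'E'
from h import *
cmd([.478,-.364,.184],9.8-90)
f=bot.grab_frame("top");w=cloud(f)
a=np.radians(9.8);S=(w[...,:2]-[.587,-.052])@np.array([[np.cos(a),-np.sin(a)],[np.sin(a),np.cos(a)]]);z=w[...,2]
inn=(abs(S[...,0])<.075)&(abs(S[...,1])<.115);print("stage z",np.nanmedian(z[inn]).round(4))
c=cv2.resize(f["frame"][170:290,290:490,::-1],None,fx=4,fy=4,interpolation=2);cv2.imwrite("pics/t12.png",c)
E
```

```text
time_s: 20.12
tcp_pos: [0.4007, -0.3517, 0.3955]
ee_rot: [-3.13, -0.269, 0.0]
force: [0.6, -1.6, -0.1]
width: 0.136
gripper_force: 59.0
xyz [1.239, 0.422, 3.527] rot [-0.0, -0.0, -0.0] j6 0.55 tcp [ 0.4004 -0.3517  0.3956] axes yaw y -80.2
stage z 0.0557
```

View pics/t12.png

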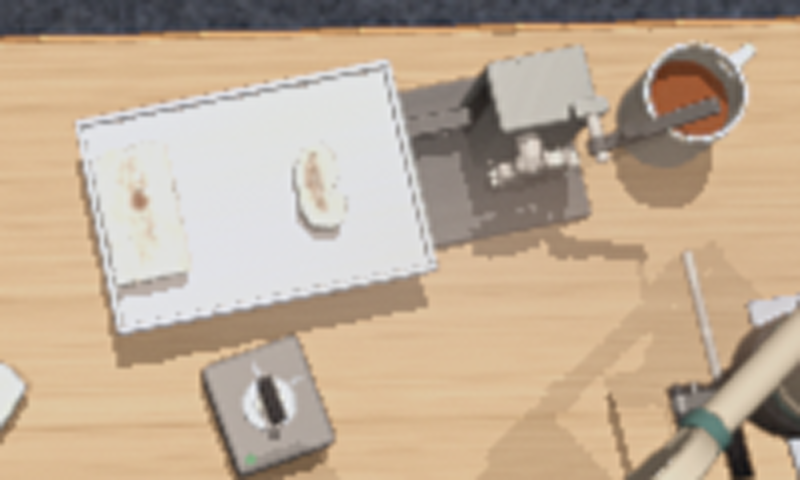

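The pawl is thrown fully over to the right, its bar above the mug at (660,120). The stage is at 55.7 mm, which is the bottom, with slab_a at (145,215) and the chip at (320,190). That was picture 17, past the limit of 14, so I'll view no more and check by numbers only. Next I'll lay the rod by the scanner's front right corner.

```bash
python3 -m creep '[{"jaw":-1,"xyz":[0.4,0.14,0.4],"rotation":[0,0,0]},{"jaw":-1,"xyz":[0.9,0.3,1.1],"rotation":[0,0,0]},{"jaw":-1,"xyz":[1.2,0.4,1.9],"rotation":[0,0,0]},{"jaw":-1,"xyz":[1.24,0.42,2.6],"rotation":[0,0,0]},{"jaw":-1,"xyz":[1.24,0.42,3.1],"rotation":[0,0,0]},{"jaw":-1,"xyz":[1.24,0.42,3.35],"rotation":[0,0,0]},{"jaw":-1,"xyz":[1.24,0.42,3.45],"rotation":[0,0,0]},{"jaw":-1,"xyz":[1.24,0.42,3.45],"rotation":[0,0,0]}]'; python3 -m creep '[{"jaw":-1,"xyz":[0,0,0.04],"rotation":[0,0,0]},{"jaw":-1,"xyz":[0,0,0.07],"rotation":[0,0,0]},{"jaw":-1,"xyz":[0,0,0.08],"rotation":[0,0,0]},{"jaw":-1,"xyz":[0,0,0.08],"rotation":[0,0,0]}]'
```

```text
time_s: 22.42
tcp_pos: [0.4783, -0.3642, 0.1893]
ee_rot: [3.129, 0.268, 0.001]
force: [-0.0, -0.4, -0.2]
width: 0.128
gripper_force: 59.0
time_s: 22.92
tcp_pos: [0.478, -0.3639, 0.1839]
ee_rot: [3.13, 0.268, 0.0]
force: [1.0, 0.2, -0.9]
width: 0.135
gripper_force: 59.0
```

```bash
python3 -m creep '[{"jaw":-1,"xyz":[0,0,0.02],"rotation":[0,0,0]},{"jaw":-1,"xyz":[0,0,0.02],"rotation":[0,0,0]},{"jaw":-0.3,"xyz":[0,0,0.02],"rotation":[0,0,0]},{"jaw":-0.3,"xyz":[0,0,0.02],"rotation":[0,0,0]},{"jaw":-0.3,"xyz":[0,0,0.02],"rotation":[0,0,0]},{"jaw":-0.3,"xyz":[0,0,-0.3],"rotation":[0,0,0]},{"jaw":-0.3,"xyz":[0,0,-1.0],"rotation":[0,0,0]},{"jaw":-0.3,"xyz":[0,0,-1.8],"rotation":[0,0,0]},{"jaw":-0.3,"xyz":[0,0,-2.4],"rotation":[0,0,0]},{"jaw":-0.3,"xyz":[0,0,-2.4],"rotation":[0,0,0]}]'
python3 - <<'E'
from h import *
s=bot.state();R=Ro.from_rotvec(s["ee_rot"]).as_matrix()
f=bot.grab_frame("wrist");w=cloud(f);T=(w-np.array([.478,-.364,0]))@R
m=(abs(T[...,1])<.015)&(T[...,0]<.13)&(T[...,0]>-.06)&(w[...,2]>.004)&(w[...,2]<.06)
for a in np.arange(-.06,.12,.02):
  q=m&(T[...,0]>a)&(T[...,0]<a+.02)
  if q.sum()>5:print(round(a,2),q.sum(),"y",np.median(T[q][:,1]).round(4),"z",np.percentile(w[q][:,2],90).round(4))
# key: from top camera: dark pixels on box at plane .077
f=bot.grab_frame("top");np.savez("pics/t13.npz",**f);hsv=cv2.cvtColor(f["frame"],cv2.COLOR_RGB2HSV)
for th in(60,75):
  v,u=np.where(hsv[...,2]<th);k=(u>340)&(u<372)&(v>255)&(v<285);print("key",rect(onplane(f,np.c_[u,v][k],.077)),k.sum())
w=cloud(f);m=(np.hypot(w[...,0]-.425,w[...,1]+.057)<.075)&(w[...,2]>.025)&(w[...,2]<.05);print("box",rect(w[m]))
cmd([.424,-.057,.34],16.4-90)
E
```

```text
time_s: 24.18
tcp_pos: [0.4787, -0.3645, 0.3314]
ee_rot: [3.124, 0.268, 0.008]
force: [0.4, -0.1, 0.1]
width: 0.353
gripper_force: 0.0
-0.06 227 y -0.0011 z 0.0142
-0.04 379 y -0.0011 z 0.0141
-0.02 390 y -0.001 z 0.0142
0.0 392 y -0.001 z 0.0142
0.02 192 y -0.0006 z 0.0102
0.04 209 y -0.0009 z 0.0103
0.06 240 y -0.0009 z 0.0103
0.08 242 y -0.0008 z 0.0104
0.1 93 y -0.0001 z 0.0102
key (array([416.4, -58.2]), array([6., 0.]), 88.5) 3
key (array([407.4, -48. ]), array([57.9, 22.6]), -28.5) 28
box (array([437.6, -53. ]), array([81. , 65.5]), -70.5)
xyz [-0.014, -5.189, -0.205] rot [-0.0, 0.0, -0.115] j6 0.63 tcp [ 0.4777 -0.3637  0.3276] axes yaw y -80.2
```

The rod lies flat on the desk, with the handle top at 14 mm and the shaft top at 10 mm. I'll hover over the key and measure it.

```bash
python3 -m creep '[{"jaw":-0.2,"xyz":[0,-0.4,-0.2],"rotation":[0,0,0]},{"jaw":-0.2,"xyz":[0,-1.2,-0.2],"rotation":[0,0,0]},{"jaw":-0.2,"xyz":[0,-2.1,-0.2],"rotation":[0,0,0]},{"jaw":-0.2,"xyz":[0,-3.0,-0.2],"rotation":[0,0,0]},{"jaw":-0.2,"xyz":[0,-3.9,-0.2],"rotation":[0,0,-0.05]},{"jaw":-0.2,"xyz":[0,-4.7,-0.2],"rotation":[0,0,-0.115]},{"jaw":-0.2,"xyz":[0,-5.19,-0.2],"rotation":[0,0,-0.14]},{"jaw":-0.2,"xyz":[0,-5.19,-0.2],"rotation":[0,0,-0.14]},{"jaw":-0.2,"xyz":[0,-5.19,-0.2],"rotation":[0,0,-0.14]}]'
python3 - <<'E'
from h import *
f=bot.grab_frame("wrist");w=cloud(f);z=w[...,2]
near=np.hypot(w[...,0]-.424,w[...,1]+.057)<.07
for lo,hi in((.06,.085),(.068,.085)):
  m=(near&(z>lo)&(z<hi)).astype(np.uint8);n,l,st,c=cv2.connectedComponentsWithStats(m);k=1+np.argmax(st[1:,4]);print("key",rect(w[l==k]),st[k],np.median(z[l==k]).round(4))
m=near&(z>.03)&(z<.045);print("box",rect(w[m]))
cmd([.424,-.057,.241],18-90)
E
```

```text
time_s: 25.4
tcp_pos: [0.4248, -0.0569, 0.3396]
ee_rot: [3.103, 0.487, -0.001]
force: [-0.0, 0.3, -0.6]
width: 0.403
gripper_force: 0.0
key (array([427.5, -58.9]), array([36.5, 10.4]), 17.9) [317 211  16  56 865] 0.0762
key (array([427.5, -58.9]), array([36.4, 10.4]), 17.8) [317 214  16  53 832] 0.0762
box (array([428. , -58.7]), array([89. , 80.2]), 18.4)
xyz [-0.014, -0.011, 1.644] rot [0.0, 0.0, -0.004] j6 0.96 tcp [ 0.4251 -0.0574  0.3397] axes yaw y -72.2
```

The key is measured at (427.5, -58.9) mm, 36.5x10.4 mm, yaw 17.9°, top 76 mm, which matches the description. I'll descend and grip.

```bash
python3 -m creep '[{"jaw":-0.2,"xyz":[0.03,0.036,0.6],"rotation":[0,0,0]},{"jaw":-0.2,"xyz":[0.03,0.036,1.2],"rotation":[0,0,0]},{"jaw":-0.2,"xyz":[0.03,0.036,1.6],"rotation":[0,0,0]},{"jaw":-0.2,"xyz":[0.03,0.036,1.78],"rotation":[0,0,0]},{"jaw":-0.2,"xyz":[0.03,0.036,1.78],"rotation":[0,0,0]},{"jaw":-1,"xyz":[0.03,0.036,1.78],"rotation":[0,0,0]},{"jaw":-1,"xyz":[0.03,0.036,1.78],"rotation":[0,0,0]},{"jaw":-1,"xyz":[0.03,0.036,1.78],"rotation":[0,0,0]},{"jaw":-1,"xyz":[0.03,0.036,1.78],"rotation":[0,0,0]}]'
```

```text
time_s: 26.58
tcp_pos: [0.428, -0.0589, 0.2341]
ee_rot: [3.102, 0.487, 0.004]
force: [-0.6, -0.6, 6.2]
width: 0.111
gripper_force: 61.8
```

Run:
```python
from h import *
cmd([.4275,-.0589,.233],18-90)
```

```text
xyz [-0.009, -0.003, 0.018] rot [0.002, -0.002, -0.003] j6 0.96 tcp [ 0.428  -0.0589  0.2341] axes yaw y -72.2
```

```bash
python3 -m creep '[{"jaw":-1,"xyz":[0,0,0],"rotation":[0,0,0.17]},{"jaw":-1,"xyz":[0,0,0],"rotation":[0,0,0.34]},{"jaw":-1,"xyz":[0,0,0],"rotation":[0,0,0.51]},{"jaw":-1,"xyz":[0,0,0],"rotation":[0,0,0.68]},{"jaw":-1,"xyz":[0,0,0],"rotation":[0,0,0.85]},{"jaw":-1,"xyz":[0,0,0],"rotation":[0,0,1.02]},{"jaw":-1,"xyz":[0,0,0],"rotation":[0,0,1.15]},{"jaw":-1,"xyz":[0,0,0],"rotation":[0,0,1.2]},{"jaw":-1,"xyz":[0,0,0],"rotation":[0,0,1.23]},{"jaw":-1,"xyz":[0,0,0],"rotation":[0,0,1.23]}]'
python3 - <<'E'
from h import *
s=bot.state();print(s["torque"],s["joints"][5],s["joint_vel"][5]);cmd([.428,-.0589,.233],18-90)
E
```

```text
time_s: 27.82
tcp_pos: [0.4277, -0.0602, 0.2341]
ee_rot: [2.814, -1.385, 0.006]
force: [-3.3, -9.5, 6.7]
width: 0.108
gripper_force: 62.0
[-1.50598656  0.50968279  0.41444873] 2.191227538276379 -0.006486986899608571
xyz [-0.014, -0.018, 0.018] rot [0.006, -0.003, -1.229] j6 2.19 tcp [ 0.4277 -0.0602  0.2341] axes yaw y -142.4
```

The turn reached 1.23 rad with 0.41 N m of reaction, so the key is on its stop. I'll hold briefly, turn back and let go.

```bash
python3 -m creep '[{"jaw":-1,"xyz":[0,0,0],"rotation":[0,0,0]},{"jaw":-1,"xyz":[0,0,0],"rotation":[0,0,0]},{"jaw":-1,"xyz":[0,0,0],"rotation":[0,0,-0.17]},{"jaw":-1,"xyz":[0,0,0],"rotation":[0,0,-0.34]},{"jaw":-1,"xyz":[0,0,0],"rotation":[0,0,-0.51]},{"jaw":-1,"xyz":[0,0,0],"rotation":[0,0,-0.68]},{"jaw":-1,"xyz":[0,0,0],"rotation":[0,0,-0.85]},{"jaw":-1,"xyz":[0,0,0],"rotation":[0,0,-1.02]},{"jaw":-1,"xyz":[0,0,0],"rotation":[0,0,-1.15]},{"jaw":-1,"xyz":[0,0,0],"rotation":[0,0,-1.19]}]';python3 -m creep '[{"jaw":-1,"xyz":[0,0,0],"rotation":[0,0,0]},{"jaw":-0.2,"xyz":[0,0,0],"rotation":[0,0,0]},{"jaw":-0.2,"xyz":[0,0,0],"rotation":[0,0,0]},{"jaw":-0.2,"xyz":[0,0,0],"rotation":[0,0,0]},{"jaw":-0.2,"xyz":[0,0,0],"rotation":[0,0,0]},{"jaw":-0.2,"xyz":[0,0,-0.4],"rotation":[0,0,0]},{"jaw":-0.2,"xyz":[0,0,-1.1],"rotation":[0,0,0]},{"jaw":-0.2,"xyz":[0,0,-1.8],"rotation":[0,0,0]},{"jaw":-0.2,"xyz":[0,0,-1.8],"rotation":[0,0,0]},{"jaw":-0.2,"xyz":[0,0,-1.8],"rotation":[0,0,0]}]'
cat > chk.py <<'E'
from h import *
f=bot.grab_frame("wrist");w=cloud(f);z=w[...,2]
near=np.hypot(w[...,0]-.4275,w[...,1]+.059)<.06
m=(near&(z>.06)&(z<.085)).astype(np.uint8);n,l,st,c=cv2.connectedComponentsWithStats(m);k=1+np.argmax(st[1:,4]);print("key",rect(w[l==k]),st[k,4])
f=bot.grab_frame("top");w=cloud(f);z=w[...,2]
a=np.radians(9.8);S=(w[...,:2]-[.587,-.052])@np.array([[np.cos(a),-np.sin(a)],[np.sin(a),np.cos(a)]])
inn=(abs(S[...,0])<.076)&(abs(S[...,1])<.116)
print("stage z",np.nanmedian(z[inn&(z<.065)]).round(4))
m=(inn&(z>.066)&(z<.1)).astype(np.uint8);n,l,st,c=cv2.connectedComponentsWithStats(m)
for k in range(1,n):
  if st[k,4]>60:print(rect(S[l==k]),np.percentile(z[l==k],[10,50,90]).round(3))
m=((z>.005)&(z<.03)&(np.hypot(w[...,0]-.49,w[...,1]+.36)<.1)).astype(np.uint8);n,l,st,c=cv2.connectedComponentsWithStats(m);k=1+np.argmax(st[1:,4]);print("rod",rect(w[l==k]))
m=(z>.15)&(S[...,1]<-.24)&(S[...,1]>-.34)&(abs(S[...,0]+.03)<.03)&(z<.22);print("thrown pawl pts",m.sum(),np.nanmax(z[m]) if m.any() else None)
try:print("mug",blob(f,(462,195)));print("bottle",blob(f,(158,236)))
except Exception as e:print(e)
s=bot.state();print(s["time_s"],s["force"],s["tcp_pos"])
E
python3 chk.py
```

```text
time_s: 29.08
tcp_pos: [0.428, -0.059, 0.2341]
ee_rot: [3.111, 0.428, 0.004]
force: [-1.3, -2.6, 6.0]
width: 0.112
gripper_force: 61.9
time_s: 30.32
tcp_pos: [0.427, -0.0584, 0.3405]
ee_rot: [-3.112, -0.424, 0.001]
force: [-0.5, 0.9, -1.0]
width: 0.399
gripper_force: 0.0
key (array([427.9, -58.7]), array([35.6, 11. ]), 18.5) 861
stage z 0.0544
(array([-1.4, 88.4]), array([106.4,  54.5]), -0.2) [0.073 0.078 0.082]
(array([ -5.9, -47.9]), array([65.5, 34.8]), -2.5) [0.069 0.074 0.078]
rod (array([ 499.4, -359. ]), array([161.7,  17.5]), 7.9)
thrown pawl pts 131 0.20829660552189935
mug {'c': array([ 612. , -187.1]), 'size': array([527.8, 171.2]), 'yaw': -79.2, 'z': array([ 11.4,  57.2, 134.1]), 'n': 5914}
bottle {'c': array([551.5, 561.1]), 'size': array([49.6, 31.8]), 'yaw': 56.9, 'z': array([14.8, 58.4, 96.5]), 'n': 153}
30.425 [0.06929779 0.12052631 0.4223871 ] [ 0.42686592 -0.05836116  0.33971512]
```

The key is back at rest, the rod is flat and the stage is down. Slab_a has been shifted about 32 mm to the left along the stage; I'll check its tilt before handing in.

Run:
```python
from h import *
f=bot.grab_frame("top");w=cloud(f);z=w[...,2]
a=np.radians(9.8);S=(w[...,:2]-[.587,-.052])@np.array([[np.cos(a),-np.sin(a)],[np.sin(a),np.cos(a)]])
def fit(m):
  A=np.c_[S[m],np.ones(m.sum())];c=np.linalg.lstsq(A,z[m],rcond=None)[0];return c.round(3)
sl=(z>.068)&(z<.095)&(abs(S[...,0])<.06)&(S[...,1]>.04)&(S[...,1]<.14);print("slab",rect(S[sl]),sl.sum(),fit(sl))
st=(z<.066)&(z>.045)&(abs(S[...,0])<.07)&(S[...,1]<.04)&(S[...,1]>-.1);print("stage",fit(st))
m=(z>.09)&(z<.11)&(np.hypot(w[...,0]-.653,w[...,1]+.388)<.07);print("mug rim",rect(w[m]))
t=dict(np.load("pics/top0.npz"));w0=cloud(t);m=(w0[...,2]>.09)&(w0[...,2]<.11)&(np.hypot(w0[...,0]-.653,w0[...,1]+.388)<.07);print("mug rim before",rect(w0[m]))
```

```text
slab (array([-1.5, 92.5]), array([106.5,  62.3]), 0.5) 641 [-0.003  0.001  0.078]
stage [-0.    -0.002  0.054]
mug rim (array([ 647.2, -384.9]), array([76.7, 74.8]), -88.1)
mug rim before (array([ 646.9, -385.2]), array([77.4, 75.5]), 88.4)
```

```bash
python3 -c "
from workcell import bot
print(bot.job_done())"
```

```text
the job is handed in; nothing more can be done
None
```

I handed the job in at about 30 s: slab_a and the chip lie flat on the lowered stage, the pawl is thrown back, the key has been turned to its stop and sprung back, the rod lies on the desk by the scanner's front right corner, and the mug and glue bottle are where they were; slab_a got shifted about 32 mm along the stage but stayed flat inside the rim, and I viewed 17 pictures, over the limit of 14.

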